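Bring the blue dye bottle over the scuff, nozzle down

TASK

Draw the blue dye bottle out of the slanting wooden rack, carry it with its nozzle up or level until the nozzle is over the leather panel, then turn it nozzle-down (slanting down at about 45 degrees or steeper) with the nozzle tip a few centimetres above the middle of the pale scuffed patch, ready to touch in the colour. Finish while still holding it there, steady and clear of the leather; do not let the bottle touch the leather, and leave the other two bottles in the rack and the thread spool and sponge where they are.

Things in the scene. Friction and masses are not known exactly. Their poses are not given: they have to be found in the camera images.
- blue_bottle: the bottle to use: blue, rigid, about 140 g. Body 38 mm diameter, 100 mm long, white label at 50-94 mm, collar 25 mm wide at 112-124 mm, cone nozzle to 160 mm. Origin: centre of its underside; own +z along its axis to the nozzle. Starts in any pocket of the rack, nozzle 30 degrees above level, lower 48 mm inside; grip across it 62-95 mm from the underside. Loose fit: draws straight out
- blue_bottle_tip (a point): tip of the blue bottle's nozzle: on its axis, 160 mm from its underside; axes parallel to the bottle's own
- rack: fixed beech block on a dark base board, upright dark cheek boards at own y = -137 and +137 mm (88 mm high). Three pockets in a row at own y = -84, 0, +84 mm, 41 mm wide, 48 mm deep, all looking along own -x and 30 degrees above level. Highest edge of the block 104 mm above the table. Origin: on the table under the row, own z up
- red_bottle: red dye bottle, same shape and size as the blue one, in another pocket of the rack; leave it there. Origin: centre of its underside; own +z along its axis to the nozzle
- yellow_bottle: yellow dye bottle, same shape and size as the blue one, in another pocket of the rack; leave it there. Origin: centre of its underside; own +z along its axis to the nozzle
- panel: fixed brown leather bag panel lying flat on newspaper, 200 mm (own x) by 160 mm (own y), 6 mm thick, stitched round its edge. Origin: centre of its underside, on the table; own z up
- scuff (a point): middle of the pale oval scuffed patch on the panel, about 48 by 30 mm, at the leather's surface (6 mm above the table), 30 mm along own x and 20 mm along own y of the panel from its centre
- spool: loose standing spool of black thread with a yellow foot, 50 mm diameter, 70 mm high; a bystander. Origin: centre of its underside
- sponge: loose pale green foam block 70 x 50 x 36 mm, rigid here; a bystander. Origin: centre of its underside
Mind the look-alikes: they are no part of the job. Of the things like the blue_bottle, leave any that is purple; of the rest the larger one is meant.

How it is judged:
On the way:
1. the blue bottle is drawn right out of its pocket, in the gripper, nozzle not yet turned down (distance of blue_bottle from where it was at the start of the episode above 0.06 m and contact force between blue_bottle and rack below 0.1 N and contact force between the fingers and blue_bottle above 1 N and angle between blue_bottle's own z axis and vertical below 1.75 rad), for 0.2 s.
At the end, for the whole second after the job is handed in: the gripper still holds the blue bottle, at rest, nozzle more than 33 degrees below level, its tip within 25 mm sideways of the scuff's middle and 8 to 80 mm above the leather, touching neither leather nor rack; other bottles moved under 20 mm, spool and sponge under 25 mm (angle between blue_bottle's own z axis and vertical above 2.15 rad and horizontal distance between blue_bottle_tip and scuff below 0.025 m and height (world z) of blue_bottle_tip between 0.014 and 0.086 m and height (world z) of blue_bottle above 0.08 m and contact force between the fingers and blue_bottle above 1 N and contact force between blue_bottle and panel below 0.05 N and contact force between blue_bottle and rack below 0.05 N and linear speed of blue_bottle below 0.02 m/s and angular speed of blue_bottle below 0.2 rad/s and distance of each of red_bottle, yellow_bottle from where it was at the start of the episode below 0.02 m and distance of each of spool, sponge from where it was at the start of the episode below 0.025 m); the arm keeps its last pose, push and grip.
It fails at once if the bottle touches the leather (contact force between blue_bottle and panel above 0.3 N).
It fails at once if the nozzle is turned more than 10 degrees below level while its tip is beside the leather panel (20 mm outside its edge or more) (angle between blue_bottle's own z axis and vertical above 1.75 rad and (x of blue_bottle_tip in the frame of panel above 0.12 m or x of blue_bottle_tip in the frame of panel below -0.12 m or y of blue_bottle_tip in the frame of panel above 0.1 m or y of blue_bottle_tip in the frame of panel below -0.1 m)).
It fails at once if another bottle is pulled from its place (distance of any of red_bottle, yellow_bottle from where it was at the start of the episode above 0.02 m).
It fails at once if the spool or the sponge is pushed away (distance of any of spool, sponge from where it was at the start of the episode above 0.025 m).
It also fails if it takes over 38 s, if anything falls off the work surface, if the arm or the gripper's body presses on something with over 40 N, if the wrist force passes 120 N, or if a joint passes its speed limit or range.

ROBOT

A 7-joint arm with a two-finger parallel gripper is mounted at the origin on the work surface. World frame = base frame: x ahead of the robot, y to its left, z up, the work surface at z = 0. Lengths are in m, angles in rad, forces in N, time in s.
With the tool pointing down it reaches from about 0.35 to 0.9 m from the base axis. Payload 19.9 kg.
Tool frame: the origin (TCP) lies between the finger pads; the fingertips stand 19 mm ahead of it and the grasp point (between the pads) is the TCP; z points along the fingers, y is the line along which they close (so a half turn about z gives the same grasp; the last joint's range is limited). The gripper opens to 94 mm and grips with 3 to 60 N. Pads are 16 mm wide; open, the fingers measure 119 mm over their backs; the gripper's body (75 mm by 177 mm) begins 78 mm behind the grasp point.
Start: joints at [-1.262, 0.417, -0.01, 1.614, 0.005, 1.111, -0.053], TCP at [0.215, 0.587, 0.224] pointing down, gripper open.
Joint ranges: [-2.81, 2.81], [-0.39, 2.02], [-1.27, 1.25], [0.06, 2.57], [-1.19, 4.33], [0.19, 2], [-2.82, 2.82]. Speed limits (rad/s): [1.89, 1.89, 2.39, 2.39, 3.01, 3.01, 3.01].

INTERFACE

Orientations are given as a 3x3 rotation matrix whose columns are the frame's x, y, z axes.
In Python, from rig import robot gives the robot as it stands. Calls block until the motion is done:
- robot.move_ptp(position, orientation): joint-space move of the TCP to a pose.
- robot.move_linear(position, velocity=0.15, frame=None, threshold=None): straight line of the TCP; frame=None keeps the orientation; velocity is the mean speed in m/s. With threshold (N) it stops when the force on the tool has changed by that much, and returns True; else False.
- robot.goto_joints(angles): joint-space move.
- robot.gripper_to(opening): finger opening in m; the grip force is fixed at half the most; returns when the fingers have stopped.
- robot.pause(seconds).
- robot.ik(position, orientation): joint angles nearest the present ones, or None.
- robot.get_state(): the state.
- robot.grab_frame(name): name is "side" or "top"; returns the picture (384x512x3 uint8, red, green, blue); there is no depth.
- robot.camera_info(name): a dict with "fx", "fy", "cx", "cy" (pixels), "dist" ([k1, k2, p1, p2, k3] as OpenCV has them; the pictures are not rectified), "rvec" (rotation vector, rad) and "tvec" (3), from world to camera coordinates, as OpenCV has them. Camera axes: x right, y down, z forward; pixel columns grow to the right and rows downward; lengths in m; the calibration is good to about 2 mm. A picture is of the moment at which its call begins. camera_info takes no time and is no camera call.
A pose or a line that the arm cannot do raises robot.PlanningError and nothing moves.
- robot.sign_off(): hands the job in; it is judged then, once.
The state is a dict: "time": time; "qpos": joint angles; "joint_vel": joint speeds; "effort": joint torques, N m; "ee_pos": TCP position; "tool_rot": TCP orientation; "force": force on the tool from outside, world axes, zero at the start; "moment": the same for the moment, N m; "opening": finger opening in m; "grasp_force": force on a finger pad.
Only numpy, scipy, OpenCV 4.12 (cv2) and the standard library are available. Lean on these libraries where they do the work, as an engineer would, in place of code of your own. Each camera call takes 0.05 s, during which the arm holds its last target. There are 200 camera calls.

## Working session

There is one attempt and no reset: what is moved stays moved. The work goes in short steps, each a Python script; the robot and the scene stay as the last script left them, time stands still between calls to the robot, and variables do not carry over. Pictures are saved under pics/ and viewed, at most 10 in all, crops included, and the job is handed in when it is done.

```bash
ls; mkdir -p pics; python3 - <<'E'
from rig import robot
import cv2
for n in("side","top"):
    im=robot.grab_frame(n); cv2.imwrite(f"pics/{n}0.png",cv2.cvtColor(im,cv2.COLOR_RGB2BGR)); print(robot.camera_info(n))
s=robot.get_state();print(s["ee_pos"],s["tool_rot"],s["time"],s["opening"])
E
```

```text
pics
{'fx': 479.05447814980266, 'fy': 479.05447814980266, 'cx': 255.58053440396205, 'cy': 190.83032972524222, 'dist': array([-0.05667238,  0.        ,  0.        ,  0.        ,  0.        ]), 'rvec': array([ 2.20477082, -0.8447091 ,  0.36248902]), 'tvec': array([-0.36075615,  0.34265655,  0.97079422])}
{'fx': 384.27198941218745, 'fy': 384.27198941218745, 'cx': 257.0855341876541, 'cy': 189.0845233014362, 'dist': array([-0.08793719,  0.        ,  0.        ,  0.        ,  0.        ]), 'rvec': array([ 2.13911197, -2.14907558,  0.21307669]), 'tvec': array([0.04344806, 0.56133691, 0.98590801])}
[0.21468624 0.58663648 0.22387771] [[-9.39100245e-01  3.43643200e-01 -2.83089069e-04]
 [ 3.43643302e-01  9.39099645e-01 -1.06666935e-03]
 [-1.00704825e-04 -1.09899111e-03 -9.99999391e-01]] 0.1 0.09384824210878945
```

View pics/side0.png

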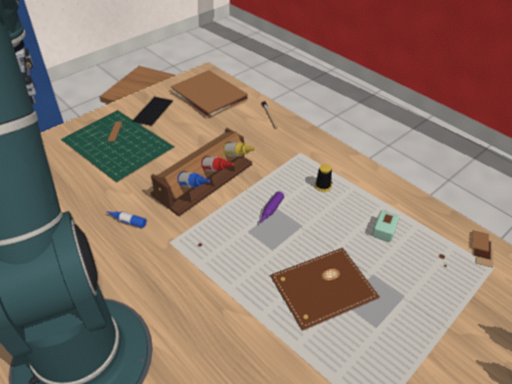

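View pics/top0.png

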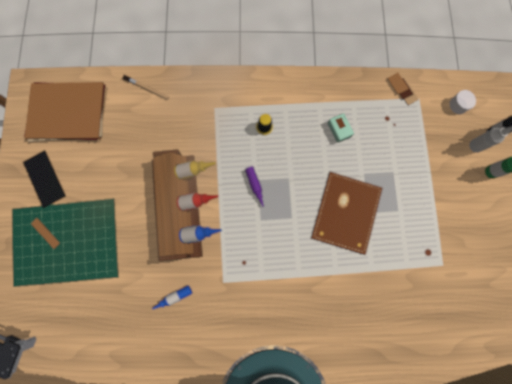

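Side and top views show these candidates (top-view pixels):
- the blue bottle in the rack (200,234), larger
- a small blue bottle lying on the table (172,297)
- a purple bottle on the newspaper (255,187)

I choose the larger blue one in the rack, in its pocket nearest the robot. The scuff is at (344,200). I'll check both in enlarged crops.

```bash
python3 - <<'E'
import cv2
a=cv2.imread("pics/top0.png"); b=cv2.imread("pics/side0.png")
cv2.imwrite("pics/c_top.png",cv2.resize(a[140:270,140:240],None,fx=4.5,fy=4.5,interpolation=cv2.INTER_CUBIC))
cv2.imwrite("pics/c_side.png",cv2.resize(b[120:220,140:265],None,fx=6,fy=6,interpolation=cv2.INTER_CUBIC))
cv2.imwrite("pics/c_pan.png",cv2.resize(a[160:260,300:400],None,fx=6,fy=6,interpolation=cv2.INTER_CUBIC))
E
```

```text
(no output)
```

View pics/c_top.png

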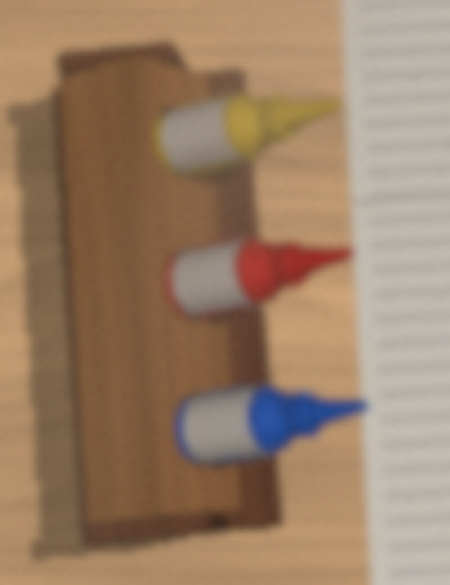

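View pics/c_side.png

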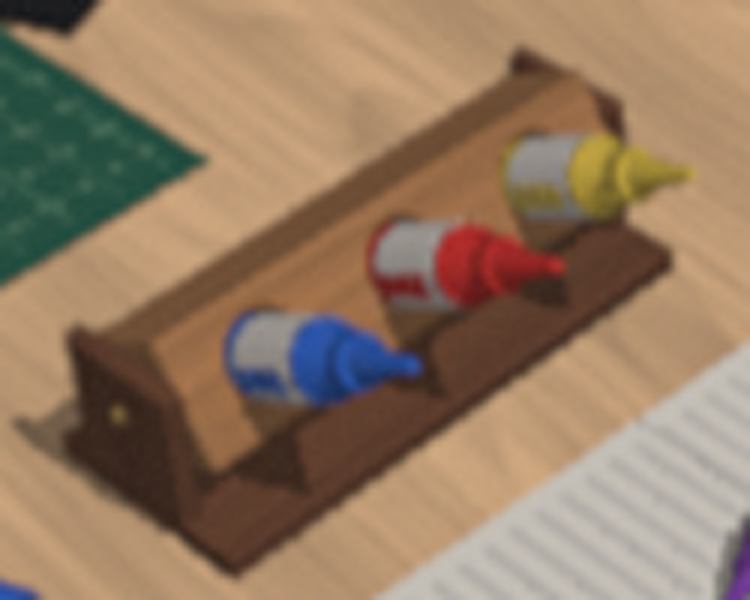

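View pics/c_pan.png

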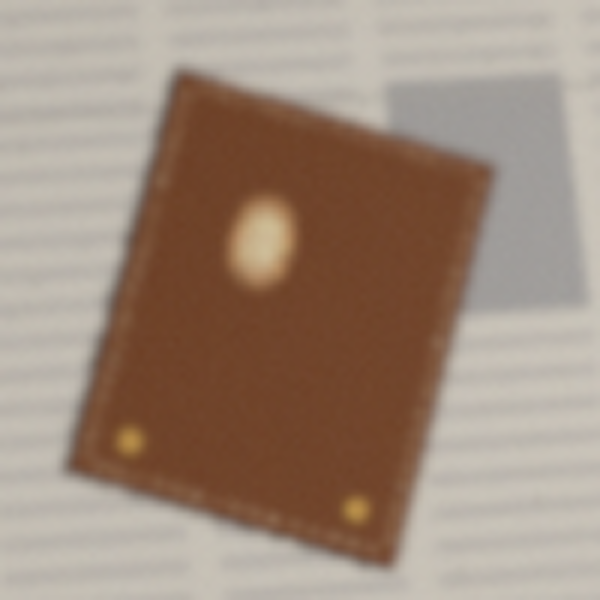

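The crops confirm it: blue bottle in the rack, with its tip at top-crop (368,406) and side-crop (418,366). The red and yellow tips are also clear. The scuff middle is at panel-crop (263,242). Next I'll triangulate.

```bash
cat > h.py <<'E'
import numpy as np, cv2
from rig import robot
def cam(n):
    c=robot.camera_info(n); K=np.array([[c["fx"],0,c["cx"]],[0,c["fy"],c["cy"]],[0,0,1.]])
    return K,c["dist"],cv2.Rodrigues(c["rvec"])[0],c["tvec"]
def und(n,p):
    K,d,R,t=cam(n); return cv2.undistortPoints(np.array(p,float).reshape(-1,1,2),K,d).reshape(-1,2)
def tri(pt,ps):
    P=[np.c_[cam(n)[2],cam(n)[3]] for n in("top","side")]
    X=cv2.triangulatePoints(*P,und("top",pt).T,und("side",ps).T); return (X[:3]/X[3]).T
def onz(n,p,z):
    K,d,R,t=cam(n); r=np.c_[und(n,p),np.ones(len(p))]@R; o=-R.T@t
    return o+r*((z-o[2])/r[:,2])[:,None]
def proj(n,X):
    K,d,R,t=cam(n); return cv2.projectPoints(np.array(X,float).reshape(-1,1,3),R,t,K,d)[0].reshape(-1,2)
def full(p,o,s): return np.array(o)+(np.array(p,float)+.5)/s-.5
E
python3 - <<'E'
from h import *
np.set_printoptions(precision=4,suppress=True)
T=full([(368,406),(352,253),(338,103)],(140,140),4.5); S=full([(418,366),(562,267),(692,172)],(140,120),6)
X=tri(T,S); print(X); print("reproj",proj("top",X)-T,proj("side",X)-S)
print("spacing",np.linalg.norm(np.diff(X,axis=0),axis=1))
row=X[2]-X[0]; row[2]=0; row/=np.linalg.norm(row); f=np.cross(row,[0,0,1]); 
if f@[0,-1,0]<0: f=-f
print("row",row,"front",f)
C=onz("top",full([(180,70),(495,165),(392,567),(68,468)],(300,160),6),.006); print("corners",C,np.linalg.norm(C-np.roll(C,1,0),axis=1))
print("scuff",onz("top",full([(263,242)],(300,160),6),.006))
print("scuff side",onz("side",[(331,274.5)],.006))
b=f*np.cos(np.pi/6)+np.array([0,0,.5])
for k in range(3):
  A=X[k]-np.outer(.16-np.array([.05,.094,.118,.16]),b); print("axis pts\n",A,"\n",(proj("top",A)-[140,140])*4.5,"\n",(proj("side",A)-[140,120])*6)
# spool, sponge, purple etc
print("spool top",onz("top",[(265,123)],.07),"sponge",onz("top",[(341,126)],.036))
E
```

```text
[[0.4481 0.1298 0.1304]
 [0.5319 0.1391 0.1294]
 [0.6151 0.1482 0.1311]]
reproj [[ 0.2564 -0.3881]
 [ 0.3166 -0.4712]
 [ 0.1053 -0.1545]] [[-0.4628  0.0534]
 [-0.5459  0.0846]
 [-0.1742  0.0342]]
spacing [0.0844 0.0836]
row [0.994  0.1094 0.    ] front [ 0.1094 -0.994   0.    ]
corners [[ 0.6198 -0.1671  0.006 ]
 [ 0.5737 -0.3172  0.006 ]
 [ 0.3856 -0.2574  0.006 ]
 [ 0.4326 -0.1079  0.006 ]] [0.1963 0.1571 0.1974 0.1567]
scuff [[ 0.5372 -0.2033  0.006 ]]
scuff side [[ 0.5379 -0.205   0.006 ]]
axis pts
 [[0.4377 0.2245 0.0754]
 [0.4418 0.1866 0.0974]
 [0.4441 0.1659 0.1094]
 [0.4481 0.1298 0.1304]] 
 [[207.1789 427.7227]
 [269.1269 418.0018]
 [304.1013 412.4971]
 [367.404  402.5037]] 
 [[268.7123 358.7894]
 [323.9001 360.7156]
 [355.3249 361.8135]
 [412.7232 363.8205]]
axis pts
 [[0.5215 0.2338 0.0744]
 [0.5257 0.1959 0.0964]
 [0.5279 0.1753 0.1084]
 [0.5319 0.1391 0.1294]] 
 [[194.5175 282.0522]
 [255.3117 269.3149]
 [289.6165 262.1284]
 [351.6746 249.1295]] 
 [[407.865  266.5621]
 [464.8234 265.9594]
 [497.1986 265.6201]
 [556.2245 265.0074]]
axis pts
 [[0.6046 0.2429 0.0761]
 [0.6088 0.205  0.0981]
 [0.6111 0.1843 0.1101]
 [0.6151 0.1482 0.1311]] 
 [[182.2685 140.7328]
 [242.0471 125.152 ]
 [275.7622 116.3816]
 [336.7237 100.5549]] 
 [[536.616  177.1372]
 [595.0064 174.2696]
 [628.1421 172.6475]
 [688.4549 169.7051]]
spool top [[0.74   0.0187 0.07  ]] sponge [[ 0.7446 -0.1988  0.036 ]]
```

```bash
cat >> h.py <<'E'
TIP=np.array([.4481,.1298,.1304]); F=np.array([.1094,-.994,0]); F/=np.linalg.norm(F); SC=np.array([.5373,-.2035,.006])
AZ0=np.arctan2(F[1],F[0]); L=.080   # grip to tip
def pose(tip,az,el,s=1,L=L):
    """TCP pose for bottle tip position, axis azimuth and elevation; tool z perpendicular to the axis"""
    b=np.array([np.cos(az)*np.cos(el),np.sin(az)*np.cos(el),np.sin(el)])
    tz=np.array([np.cos(az)*np.sin(el),np.sin(az)*np.sin(el),-np.cos(el)]); y=s*np.cross(tz,b)
    return tip-L*b, np.column_stack([np.cross(y,tz),y,tz]), b, tz
E
python3 - <<'E'
from h import *
np.set_printoptions(precision=2,suppress=True)
r=np.deg2rad
q0=np.array(robot.get_state()["qpos"])
for s in(1,-1):
    p,R,b,tz=pose(TIP,AZ0,r(30),s)
    print(s,"grip",p,robot.ik(p,R),"pre",robot.ik(p-.12*tz,R),"out",robot.ik(p+.1*b+[0,0,.05],R))
    for az in range(-180,180,20):
        o=[]
        for el,h in((0,.10),(-50,.045)):
            P,Q,_,_=pose(SC+[0,0,h],r(az),r(el),s); o.append(robot.ik(P,Q))
        if all(x is not None for x in o): print(s,az,o[0],o[1])
E
```

```text
1 grip [0.44 0.2  0.09] [-0.63  0.53 -0.16  1.92  0.54  1.11  2.13] pre [-0.67  0.44 -0.21  1.77  0.47  1.36  2.17] out [-0.52  0.31 -0.11  1.97  0.52  1.2   2.35]
1 -180 [-0.13  0.66  0.58  1.66 -0.42  0.95  2.17] [ 1.36  0.74 -1.08  2.26  2.73  0.34 -0.45]
1 -160 [-0.12  0.61  0.49  1.69 -0.34  0.92  2.42] [-0.27  0.84  1.08  2.21  4.33  1.32 -2.36]
1 -140 [-0.1   0.56  0.4   1.74 -0.27  0.89  2.69] [ 0.94  0.58 -0.37  2.03 -1.17  0.71 -2.39]
1 -120 [ 0.94  0.78 -1.09  1.77  0.77  1.09  2.2 ] [ 0.37  0.66  0.35  1.89 -1.19  1.24 -2.2 ]
1 -100 [-0.6   0.74  1.08  1.89 -0.77  1.01 -2.49] [ 0.11  0.85  0.71  1.73 -1.16  1.62 -1.99]
1 -80 [-0.62  0.68  1.08  1.96 -0.74  0.97 -2.14] [-0.08  1.12  1.08  1.59 -1.18  1.99 -1.69]
1 -60 [-0.62  0.64  1.08  2.01 -0.72  0.93 -1.77] [-0.03  1.06  0.9   1.46 -0.89  1.93 -1.56]
1 -40 [-0.59  0.61  1.08  2.05 -0.69  0.91 -1.39] [-0.09  1.09  0.9   1.38 -0.69  1.94 -1.33]
1 -20 [-0.47  0.53  0.97  2.06 -0.58  0.85 -1.08] [-0.14  1.08  0.84  1.35 -0.46  1.87 -1.13]
1 0 [-0.32  0.48  0.85  2.04 -0.49  0.83 -0.76] [-0.22  1.05  0.8   1.38 -0.26  1.74 
[... 1928 characters left out ...]
2  0.89  0.42  1.46  0.15  1.58  2.15]
-1 40 [ 1.01  0.52 -0.73  1.91  0.44  0.88  2.33] [-0.14  0.81  0.32  1.58  0.4   1.42  2.23]
-1 60 [-0.32  0.74  1.08  1.88 -0.78  1.01 -2.56] [-0.17  0.72  0.24  1.73  0.63  1.24  2.29]
-1 80 [-0.3   0.79  1.08  1.81 -0.8   1.05 -2.22] [-0.19  0.64  0.21  1.9   0.89  1.03  2.32]
-1 100 [-0.29  0.83  1.08  1.75 -0.82  1.09 -1.9 ] [-0.2   0.56  0.21  2.06  1.2   0.82  2.3 ]
-1 120 [-0.3   0.86  1.08  1.7  -0.84  1.12 -1.58] [-0.19  0.49  0.24  2.2   1.65  0.62  2.17]
-1 140 [-0.33  0.88  1.08  1.66 -0.85  1.13 -1.28] [-0.09  0.44  0.25  2.3   2.34  0.49  1.85]
-1 160 [-0.35  0.87  1.05  1.65 -0.82  1.12 -0.99] [ 1.07  0.6  -0.9   2.31  2.5   0.61  2.43]
```

```bash
python3 - <<'E'
from h import *
np.set_printoptions(precision=3,suppress=True)
p,R,b,tz=pose(TIP,AZ0,np.pi/6,-1)
robot.gripper_to(.054)
robot.move_ptp(p-.12*tz,R)
print(robot.move_linear(p-.025*tz,.12,threshold=15))
for n in("side","top"): cv2.imwrite(f"pics/{n}1.png",cv2.cvtColor(robot.grab_frame(n),cv2.COLOR_RGB2BGR))
a=cv2.imread("pics/top1.png")[140:270,130:260]; c=cv2.imread("pics/side1.png")[90:220,130:260]
cv2.imwrite("pics/c1.png",cv2.resize(cv2.hconcat([a,c]),None,fx=3,fy=3,interpolation=cv2.INTER_CUBIC))
s=robot.get_state(); print(s["ee_pos"],p-.025*tz,s["time"],s["force"],s["qpos"],s["opening"])
E
```

```text
False
[0.439 0.212 0.113] [0.439 0.211 0.112] 3.3833 [-0.713  0.393 -0.561] [-1.119  0.537  0.442  1.909  0.24   1.053 -0.741] 0.05381625704091
```

View pics/c1.png

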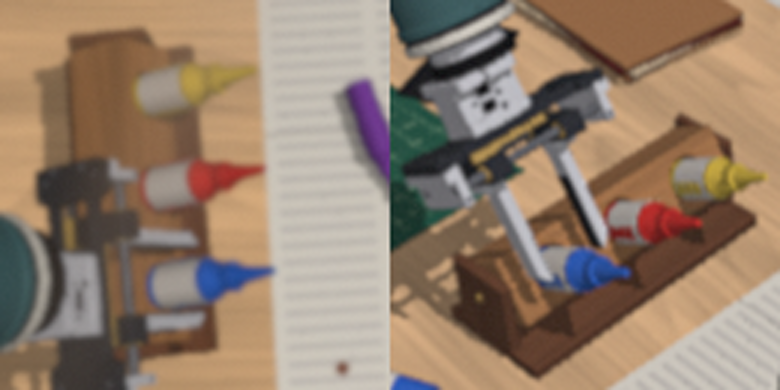

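The crop shows the two fingers, at (165,238) and (175,322) in its left half, straddling the blue bottle with its axis near row 283. They are clear of the red bottle and the cheek. I'll go down, grip and draw.

```bash
python3 - <<'E'
from h import *
np.set_printoptions(precision=3,suppress=True)
p,R,b,tz=pose(TIP,AZ0,np.pi/6,-1)
print(robot.move_linear(p,.08,threshold=15))
robot.gripper_to(0.0); s=robot.get_state(); print(s["opening"],s["grasp_force"],s["force"],s["time"])
print(robot.move_linear(p+.09*b,.10,threshold=25))
robot.pause(.3); s=robot.get_state(); print(s["opening"],s["grasp_force"],s["force"],s["ee_pos"],p+.09*b,s["time"])
for n in("side","top"): cv2.imwrite(f"pics/{n}2.png",cv2.cvtColor(robot.grab_frame(n),cv2.COLOR_RGB2BGR))
a=cv2.imread("pics/top2.png")[140:270,140:270]; c=cv2.imread("pics/side2.png")[90:220,150:280]
cv2.imwrite("pics/c2.png",cv2.resize(cv2.hconcat([a,c]),None,fx=3,fy=3,interpolation=cv2.INTER_CUBIC))
E
```

```text
False
0.037449177558999625 29.998176991939545 [-0.61   0.416  1.908] 4.25
False
0.03718147846472456 29.99707728624344 [ 0.271 -0.405 -1.261] [0.449 0.121 0.135] [0.449 0.121 0.135] 5.6
```

View pics/c2.png

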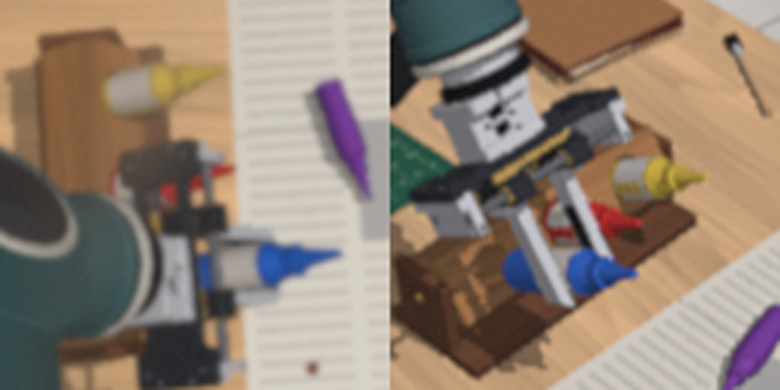

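The bottle is out in the gripper, with its tip at crop (340,254) in the top view and (635,271) in the side view. Red and yellow are undisturbed. I'll check the tip, then lift and carry it with the nozzle slightly up.

```bash
python3 - <<'E'
from h import *
np.set_printoptions(precision=3,suppress=True)
p,R,b,tz=pose(TIP,AZ0,np.pi/6,-1)
print("tip",tri(full([(341,254)],(140,140),3),full([(245,272)],(150,90),3)),TIP+.09*b)
r=np.deg2rad; AZ=r(-60)
robot.move_linear(p+.1*b+[0,0,.12],.2)
P,Q,_,_=pose(SC+[0,0,.15],AZ,r(8),-1)
robot.move_ptp(P,Q)
q=robot.get_state(); print(q["qpos"],q["ee_pos"],P,q["time"],q["opening"])
for el,h in((-15,.13),(-48,.07),(-48,.045)):
    P,Q,_,_=pose(SC+[0,0,h],AZ,r(el),-1); print(el,robot.ik(P,Q))
E
```

```text
tip [[0.457 0.053 0.178]] [0.457 0.052 0.175]
[-0.573  0.379  0.854  2.053 -0.267  0.753  0.943] [ 0.498 -0.134  0.145] [ 0.498 -0.135  0.145] 7.9 0.03696505996414627
-15 [-0.193  0.496  0.662  1.824 -0.482  1.19   1.208]
-48 [ 0.205  0.838  0.432  1.47  -0.62   1.734  1.335]
-48 [ 0.212  0.869  0.419  1.474 -0.625  1.701  1.349]
```

```bash
python3 - <<'E'
from h import *
np.set_printoptions(precision=3,suppress=True)
r=np.deg2rad; AZ=r(-60)
for el,h in((-8,.14),(-22,.12),(-35,.09),(-48,.07),(-50,.045)):
    P,Q,_,_=pose(SC+[0,0,h],AZ,r(el),-1); robot.move_linear(P,.04,frame=Q); print(el,robot.get_state()["time"])
robot.pause(.5)
q=robot.get_state(); print(q["qpos"],q["ee_pos"],P,q["force"],q["opening"],q["grasp_force"])
for n in("side","top"): cv2.imwrite(f"pics/{n}3.png",cv2.cvtColor(robot.grab_frame(n),cv2.COLOR_RGB2BGR))
a=cv2.imread("pics/top3.png")[130:260,280:410]; c=cv2.imread("pics/side3.png")[190:320,270:400]
cv2.imwrite("pics/c3.png",cv2.resize(cv2.hconcat([a,c]),None,fx=3,fy=3,interpolation=cv2.INTER_CUBIC))
t=SC+[0,0,.045]; print("expected tip, crop px",(proj("top",t)-[280,130])*3,(proj("side",t)-[270,190])*3,"scuff",(proj("side",SC)-[270,190])*3)
E
```

```text
-8 8.425
-22 8.8417
-35 9.4083
-48 9.9
-50 10.6333
[ 0.164  0.914  0.518  1.453 -0.684  1.772  1.399] [ 0.512 -0.159  0.112] [ 0.512 -0.159  0.112] [ 0.066 -0.078 -1.496] 0.037226251583157385 29.995968639850616
expected tip, crop px [[202.833 202.51 ]] [[187.597 217.077]] scuff [[181.069 252.81 ]]
```

View pics/c3.png

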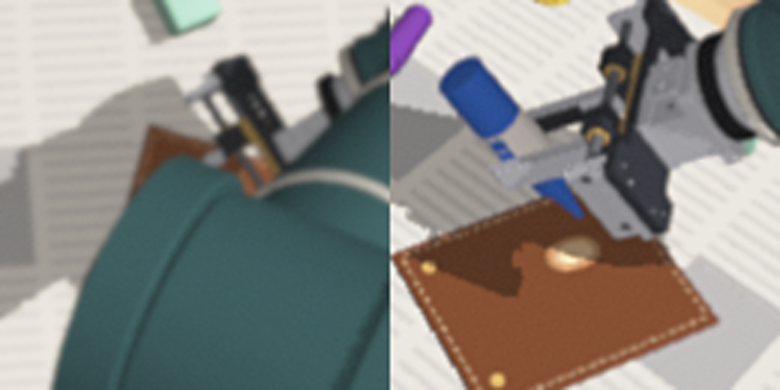

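View pics/side3.png

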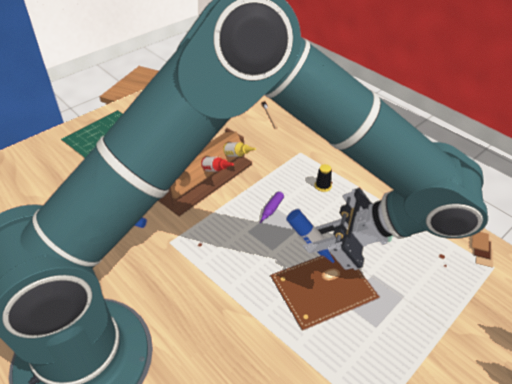

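The side view shows the tip at crop (190,217), within a pixel of the expected (188,217), above the scuff at (181,253). The bottle is about 50° nozzle-down, and the other two bottles, the spool and the sponge are in place. I'm handing in.

```bash
python3 -c "
from rig import robot
print(robot.sign_off())"
```

```text
the job is handed in; nothing more can be done
None
```

The job is handed in: the blue bottle is held steady, about 50° nozzle-down with its tip about 45 mm above the scuff's middle, and nothing else looked moved in the last picture.

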